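Throw the isolator lever home, then the selector lever it frees

ROBOT

A 7-joint arm with a two-finger parallel gripper is mounted at the origin on a cart in front of the work surface, level with it; the furniture and walls round the work are solid. World frame = base frame: x ahead of the robot, y to its left, z up, the work surface at z = 0. Lengths are in m, angles in rad, forces in N, time in s.
With the tool pointing down it reaches from about 0.4 to 0.85 m from the base axis. Payload 10.4 kg.
Tool frame: the origin (TCP) lies at the very end of the fingers, on their centre line; the grasp point (between the pads) lies robot.grasp_offset behind it (robot.grasp_offset is the distance from the TCP to the grasp point, in m); z points along the fingers, y is the line along which they close (so a half turn about z gives the same grasp; the last joint's range is limited). The gripper opens to 85 mm and grips with 20 to 120 N. Pads are 22 mm wide; open, the fingers measure 114 mm over their backs; the gripper's body (76 mm by 85 mm) begins 54 mm behind the grasp point. The pads swing forward as they close: fully open they stand 13 mm farther back than shut.
Start: joints at [1.139, 0.332, -0.065, 1.46, 0.022, 1.35, -0.088], TCP at [0.248, -0.574, 0.231] pointing down, gripper open.
Joint ranges: [-2.6, 2.6], [-0.5, 2.12], [-1.47, 1.34], [0.16, 2.42], [-1.27, 4.41], [0.06, 2.06], [-2.6, 2.6]. Speed limits (rad/s): [2.22, 2.22, 2.79, 2.79, 3.14, 3.14, 3.14].

INTERFACE

Orientations are given as a unit quaternion [x, y, z, w].
In Python, from station import observe, cams, ticket, robot gives the robot as it stands.
- The arm moves only by the shell command python3 -m crank 'ROWS' [FORCE]. ROWS is JSON, a list that holds one entry, the list of rows, each a list of 7 numbers: the shift along the tool's x, y, z in m, then the turn, a rotation vector about the tool's x, y, z in rad, then the finger opening in m, from 0 to 0.0854. A call has exactly 10 rows; each row is the pose to reach, as a shift and turn from the pose commanded when the call began, along the tool's axes at that moment; what a row does not reach only later rows make up. A row lasts 1/12 s, in which the tool goes at most 41.7 mm and 7.16 degrees, less where a joint would pass 70% of its speed; a pose out of reach is approached as far as the arm can. A call with a gripper value outside its range is refused whole. The fingers move at their own pace and stop on an object; FORCE is the grip in N (left out, the last holds). Time passes only in rows, so rows that repeat a pose let the fingers close, or fill a call up. It gives the time, the measured TCP pose, the force, the opening and the grip force at its end, in the units of the state.
- observe(): the state, without advancing time (a new reading comes with each control period).
- cams.camera(name): name is "scene" or "top" or "wrist"; returns a dict with "frame" (420x560x3 uint8, red, green, blue), "depth" (420x560 float32, m along the optical axis (not along the pixel's ray), 0 where there is no reading), "mtx" (3x3 intrinsics, pixels), "dist_coeffs" ([k1, k2, p1, p2, k3] as OpenCV has them; the pictures are not rectified), "world_to_cam" (4x4, takes a point from world to camera coordinates). Camera axes: x right, y up, looking along -z (the intrinsics and any distortion apply to the point x, -y, -z); pixel columns grow to the right and rows downward; lengths in m; the calibration is good to about 2 mm. A picture is of the moment at which its call begins.
- ticket.finish_job(): hands the job in; it is judged then, once.
The state is a dict: "clock": time; "joint_pos": joint angles; "joint_velocities": joint speeds; "tau": joint torques, N m; "tcp_pos": TCP position; "tool_rot": TCP orientation; "contact_force": force on the tool from outside, world axes, zero at the start; "moment": the same for the moment, N m; "gripper_width": finger opening in m; "gripper_force": force on a finger pad.
Only numpy, scipy, OpenCV 4.12 (cv2) and the standard library are available. Lean on these libraries where they do the work, as an engineer would, in place of code of your own. Each camera call takes 0.05 s, during which the arm holds its last target. There are 200 camera calls.

TASK

On the two-lever switch box, turn the isolator lever (the left one, with the curved fence on its hub) clockwise until it is fully home and bears on the rubber stop inside the box, then do the same with the selector lever (the right one, with the fan-shaped plate), which the isolator frees only then. Each stop sits somewhere different on every box and cannot be seen, so feel for it: press each lever firmly but gently onto its stop, never force a lever against its stop or against the interlock, let go of both, and leave the things lying around where they are.

Things in the scene. Friction and masses are not known exactly. Their poses are not given: they have to be found in the camera images.
- switch_box: Grey metal switch box with pale grey lid, 140 (x) x 220 (y) x 56 mm high, fixed. Origin: centre of its underside, z up; the robot faces its -x side. The levers turn on upright axes at (0, +45 mm) isolator and (0, -45 mm) selector in its frame. Inside, unseen, each lever has a rubber stop, set differently on each box.
- isolator: Isolator lever, steel, left (+y) half of the box, arm 16 mm wide, top 90 mm up. Origin on its hinge axis at worktop height, z up, x along the arm to its grip. Off: x points along the box's -x. It starts 0 to 12 deg clockwise (from above) of off; home (on the stop) is 69 to 103 deg clockwise of off. Hub fence, radius 32-40 mm, 63-77 mm up, blocks the selector's plate until about 63 deg.
- selector: Selector lever, steel, right (-y) half of the box, same arm and grip. Origin on its hinge axis at worktop height, z up, x along the arm to its grip. Off: x points 100 deg clockwise of the box's +x. It starts 0 to 3 deg clockwise of off; home is 69 to 103 deg clockwise of off. Its fan-shaped plate, radius 65 mm, 66-74 mm up, hits the fence after some 8 deg while the isolator is not set.
- isolator_knob (a point): Middle of the isolator's grip: black upright cylinder, 18 mm diameter, spins freely on the arm's end, 92 to 138 mm above the worktop; this point is at 115 mm on the grip's axis, 75 mm from the hinge axis. Turning takes about 2.7 N at the grip; on the stop this rises by some 3 to 4 N per mm. 8 to 13 N at the grip: seated, and it stays so when let go; under 6 N: not seated; over 14.5 N: overloaded.
- selector_knob (a point): Middle of the selector's grip: black upright cylinder, 18 mm diameter, spins freely on the arm's end, 92 to 138 mm above the worktop; this point is at 115 mm on the grip's axis, 75 mm from the hinge axis. Turning and seating forces are the same as the isolator's (about 2.7 N to turn; 8 to 13 N seated; over 14.5 N overloaded).
- gear_motor: Bystander: light grey gear motor, 44 x 58 x 24 mm, lying loose at the left front. Origin: centre of its underside.
- reel: Bystander: small blue solder reel, 53 mm across, 32 mm high, standing loose at the left. Origin: centre of its underside.
- driver: Bystander: screwdriver with a yellow handle, 176 mm long, lying loose behind the box. Origin: centre of its underside.
- pliers: Bystander: blue-handled pliers, 157 mm long, lying loose behind the box. Origin: centre of its underside.

How it is judged:
By the outcome, as a careful person would: the job done as asked, in the order asked, and still so for the second after the job is handed in, with the robot touching nothing.
It also fails if it takes over 67 s, if anything falls off the work surface, if the arm or the gripper's body presses on something with over 40 N, if the wrist force passes 120 N, or if a joint passes its speed limit or range.

## Working session

There is one attempt and no reset: what is moved stays moved. The work goes in short steps, Python scripts to look and compute and a shell command to move; the robot and the scene stay as the last step left them, time stands still between calls to the robot, and variables do not carry over. Pictures are saved under pics/ and viewed, at most 10 in all, crops included, and the job is handed in when it is done.

```bash
ls; mkdir -p pics
python3 - <<'E'
from station import observe,cams,robot
import cv2,numpy as np
print(observe(), robot.grasp_offset)
for n in ("top","scene"):
    c=cams.camera(n); cv2.imwrite(f"pics/{n}0.png",c["frame"][:,:,::-1]); np.savez(f"{n}0.npz",**c)
    print(n,c["mtx"],c["dist_coeffs"],c["world_to_cam"])
E
```

```text
pics
{'clock': 0.0, 'joint_pos': array([ 1.13938581,  0.33287822, -0.06471235,  1.46094443,  0.02162426,
        1.34988966, -0.08848979]), 'joint_velocities': array([ 0.00025039,  0.0017438 , -0.0009818 ,  0.00047646,  0.00082371,
       -0.00083703, -0.00156236]), 'tau': array([-1.13170918e-03, -6.25446153e+01,  4.89578792e-02, -3.91614461e+01,
        1.62538775e-02,  9.78143566e-03,  1.90987595e-05]), 'tcp_pos': array([ 0.24829487, -0.57315603,  0.23051051]), 'tool_rot': array([ 9.79176733e-01,  2.03008420e-01, -1.85954485e-04, -6.86871265e-04]), 'contact_force': array([-1.05911977,  0.65280657,  0.26476233]), 'moment': array([ 0.02086231, -0.04074812, -0.01849461]), 'gripper_force': 0.0, 'gripper_width': 0.08577354820006301} 0.0187
top [[495.90899614   0.         280.60734552]
 [  0.         495.90899614 215.11018004]
 [  0.           0.           1.        ]] [-0.16736748  0.          0.          0.          0.        ] [[-0.00613194 -0.99987896  0.01429893  0.08895677]
 [ 0.99456036 -0.0046112   0.10405971 -0.61133989]
 [-0.10398118  0.01485923  0.99446826 -1.23471377]
 [ 0.          0.          0.          1.        ]]
scene [[429.58963589   0.         275.03277134]
 [  0.         429.58963589 212.55332862]
 [  0.           0.           1.        ]] [-0.07335333  0.          0.          0.          0.        ] [[ 0.61727748 -0.7866867   0.00962013 -0.31465564]
 [ 0.61105233  0.48709559  0.62398152 -0.4535282 ]
 [-0.49556388 -0.37929134  0.78137988 -0.66822644]
 [ 0.          0.          0.          1.        ]]
```

View pics/top0.png

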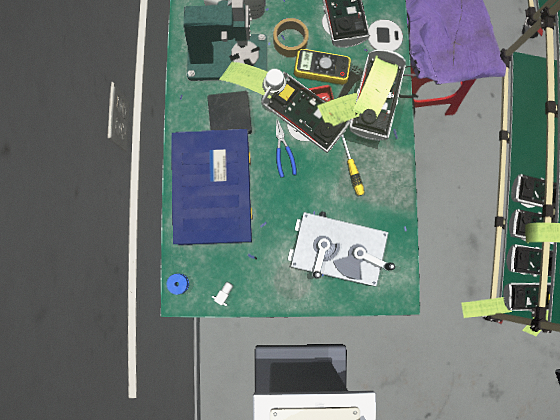

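View pics/scene0.png

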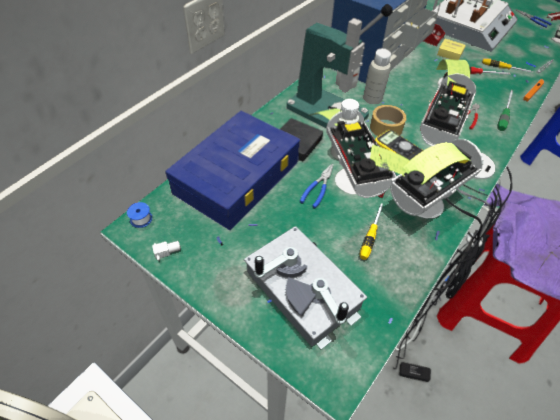

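The top view shows the switch box at about (340,248), turned slightly. The isolator hub is near (323,243) with its grip near (317,273), and the selector hub is near (359,253) with its grip near (390,266). The scene view shows the same grips at (259,265) and (342,311).

```bash
cat > h.py <<'E'
import numpy as np,cv2
def load(n): return dict(np.load(n))
def ray(c,uv):
    p=cv2.undistortPoints(np.array([[uv]],float),c["mtx"],c["dist_coeffs"])[0,0]
    R=c["world_to_cam"][:3,:3];t=c["world_to_cam"][:3,3]
    return -R.T@t, R.T@np.array([p[0],-p[1],-1.])
def onz(c,uv,z):
    o,d=ray(c,uv); return o+d*(z-o[2])/d[2]
def two(c1,u1,c2,u2):
    A=[];b=[]
    for c,u in((c1,u1),(c2,u2)):
        o,d=ray(c,u); d/=np.linalg.norm(d);P=np.eye(3)-np.outer(d,d);A.append(P);b.append(P@o)
    return np.linalg.lstsq(np.vstack(A),np.hstack(b),rcond=None)[0]
E
python3 - <<'E'
from h import *
t=load("top0.npz");s=load("scene0.npz")
f=t["frame"].astype(int); x0,y0=285,205
hsv=cv2.cvtColor(t["frame"],cv2.COLOR_RGB2HSV)
m=((hsv[...,1]<40)&(hsv[...,2]>120)).astype(np.uint8)
m[:205]=0;m[295:]=0;m[:,:285]=0;m[:,400:]=0
m=cv2.morphologyEx(m,cv2.MORPH_OPEN,np.ones((5,5)))
c=max(cv2.findContours(m,0,1)[0],key=cv2.contourArea)
P=np.array([onz(t,p[0],0.056)[:2] for p in c],np.float32)
print(cv2.minAreaRect(P))
b=cv2.boxPoints(cv2.minAreaRect(P));print(b)
for n,d,bs in(("top",t,((300,255,330,290),(378,255,402,280))),("scene",s,((245,248,275,285),(330,295,355,325)))):
    for (a,b_,e,g) in bs:
        mm=(d["frame"][b_:g,a:e].max(2)<55).astype(np.uint8)
        k=cv2.connectedComponentsWithStats(mm); i=1+np.argmax(k[2][1:,4]); print(n,k[2][i]+[a,b_,0,0,0],k[3][i]+[a,b_])
A=cv2.resize(t["frame"][205:290,280:405],None,fx=6,fy=6,interpolation=cv2.INTER_CUBIC)
cv2.imwrite("pics/c1.png",A[:,:,::-1])
B=cv2.resize(s["frame"][220:350,240:370],None,fx=4.5,fy=4.5,interpolation=cv2.INTER_CUBIC)
cv2.imwrite("pics/c2.png",B[:,:,::-1])
E
```

```text
((0.5229653120040894, -0.0638466477394104), (0.22629636526107788, 0.1407468616962433), 76.30567169189453)
[[ 0.42780548 -0.15711796]
 [ 0.5645513  -0.19043866]
 [ 0.61812514  0.02942467]
 [ 0.48137933  0.06274536]]
top [313 272   3   6  10] [313.9 274.1]
top [385 263   8   7  31] [387.90322581 266.09677419]
scene [255 260   8  14  86] [258.97674419 266.94186047]
scene [337 306  11  14  93] [341.50537634 313.59139785]
```

View pics/c1.png

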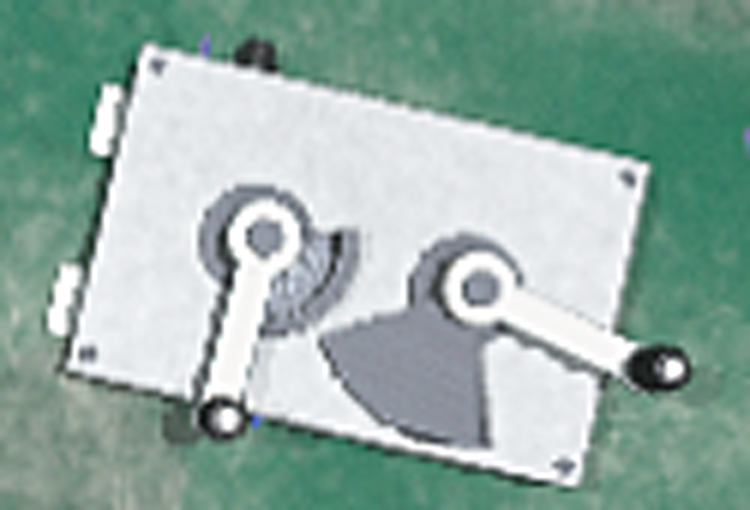

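View pics/c2.png

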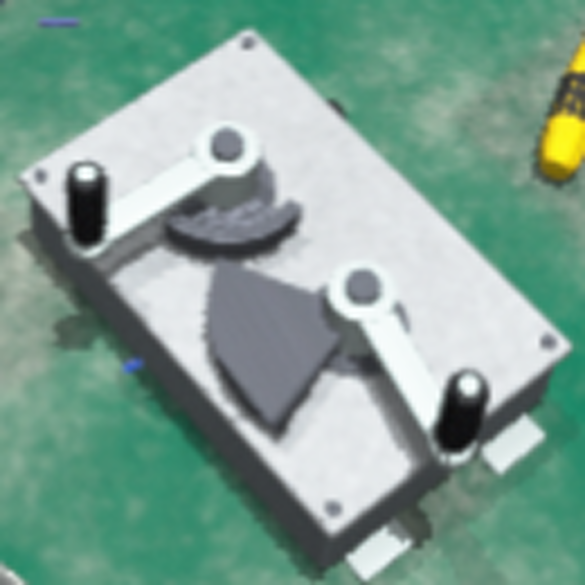

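The crops show lid corners at (148,45), (650,165), (578,485) and (65,373). Hub pins are at (264,236) and (481,288). Knob tops are at (222,415) and (670,367) in the top crop, and (88,172) and (468,383) in the scene crop.

Run:
```python
from h import *
t=load("top0.npz");s=load("scene0.npz")
T=lambda u:(u[0]/6+280-.42,u[1]/6+205-.42); S=lambda u:(u[0]/4.5+240-.39,u[1]/4.5+220-.39)
C=np.array([onz(t,T(u),.056)[:2] for u in((148,45),(650,165),(578,485),(65,373))]);print("lid",C.round(4),C.mean(0))
for a,b in((0,1),(3,2)):
    d=C[a]-C[b];print(np.degrees(np.arctan2(-d[0],d[1])),np.linalg.norm(d))
for a,b in((0,3),(1,2)):
    d=C[a]-C[b];print(np.degrees(np.arctan2(d[1],d[0])),np.linalg.norm(d))
for n,h1,h2,k1,k2 in(("iso",(264,236),(227,145),(222,415),(88,172)),("sel",(481,288),(361,285),(670,367),(468,383))):
    H=two(t,T(h1),s,S(h2));K=two(t,T(k1),s,S(k2));d=(K-H)[:2]
    print(n,H.round(4),K.round(4),np.linalg.norm(d),np.degrees(np.arctan2(d[1],d[0])),onz(t,T(h1),.091),onz(t,T(k1),.138),onz(s,S(k2),.138),onz(s,S(h2),.091))
```

```text
lid [[ 0.6166  0.0267]
 [ 0.5649 -0.1844]
 [ 0.4316 -0.1509]
 [ 0.4803  0.0625]] [ 0.52336371 -0.06150606]
-13.749762814904512 0.21730690785950024
-12.850536201344468 0.21884239072534195
-14.708037932422252 0.14090098374185597
-14.103227013917778 0.1374494195047305
iso [ 0.5349 -0.0172  0.091 ] [0.4641 0.004  0.1348] 0.07392120602711393 163.34424638959612 [ 0.53486994 -0.01720726  0.091     ] [0.46362479 0.00471583 0.138     ] [0.46303205 0.00218978 0.138     ] [ 0.53488636 -0.0172219   0.091     ]
sel [ 0.5128 -0.1046  0.0931] [ 0.4801 -0.1715  0.1367] 0.07443449222901592 -116.04507535570163 [ 0.51309176 -0.10527843  0.091     ] [ 0.48016192 -0.17125998  0.138     ] [ 0.47940625 -0.17162745  0.138     ] [ 0.5136241  -0.10382223  0.091     ]
```

```bash
cat >> h.py <<'E'
from scipy.spatial.transform import Rotation as Ro
HUB={"iso":np.array([.5345,-.0174]),"sel":np.array([.5129,-.1050])}
def pose(hub,arm,r,tan,z,hd=None):
    "tool at arm heading (deg), radius r, tan m ahead clockwise"
    a=np.radians(arm);u=np.array([np.cos(a),np.sin(a)]);v=np.array([u[1],-u[0]])
    h=np.radians(arm if hd is None else hd)
    R=np.column_stack([[np.cos(h),np.sin(h),0],[np.sin(h),-np.cos(h),0],[0,0,-1]])
    return np.r_[HUB[hub]+r*u+tan*v,z],Ro.from_matrix(R)
def rel(st,p,R):
    R0=Ro.from_quat(st["tool_rot"]);return np.r_[R0.inv().apply(p-st["tcp_pos"]),(R0.inv()*R).as_rotvec()].round(4)
def heading(st):
    x=Ro.from_quat(st["tool_rot"]).as_matrix()[:,0];return np.degrees(np.arctan2(x[1],x[0]))
def polar(st,hub):
    d=st["tcp_pos"][:2]-HUB[hub];return np.hypot(*d),np.degrees(np.arctan2(d[1],d[0]))
E
python3 - <<'E'
from h import *
from station import observe
s=observe();print(heading(s)); print(rel(s,*pose("iso",163.3,.075,0,.19)))
E
```

```text
23.425390643741416
[ 4.2620e-01 -4.4450e-01  4.1100e-02 -6.0000e-04 -1.6000e-03 -2.4413e+00]
```

```bash
python3 -m crank '[[[0.021,-0.022,0,0,0,-0.12,0.03],[0.042,-0.044,0,0,0,-0.24,0.03],[0.064,-0.067,0,0,0,-0.36,0.03],[0.085,-0.089,0,0,0,-0.48,0.03],[0.106,-0.111,0,0,0,-0.6,0.03],[0.128,-0.133,0,0,0,-0.72,0.03],[0.149,-0.155,0,0,0,-0.84,0.03],[0.17,-0.178,0,0,0,-0.96,0.03],[0.192,-0.2,0,0,0,-1.08,0.03],[0.213,-0.222,0,0,0,-1.2,0.03]]]' 20
python3 - <<'E'
from h import *
from station import observe
s=observe();print(s["joint_pos"],heading(s)); print(rel(s,*pose("iso",163.3,.075,0,.19)))
E
```

```text
clock: 0.93
tcp_pos: [0.3558, -0.2835, 0.2311]
tool_rot: [0.691, 0.722, -0.0, -0.0]
contact_force: [0.1, 0.1, 0.0]
gripper_width: 0.03
gripper_force: 0.0
[ 0.95081418 -0.02554544 -0.36905986  1.86876092 -0.00935938  1.2969166
  0.62825119] 92.51261210176844
[ 2.8270e-01  1.1940e-01  4.1100e-02 -3.0000e-04 -2.0000e-04 -1.2355e+00]
```

```bash
python3 -m crank '[[[0.028,0.012,0,0,0,-0.12,0.03],[0.056,0.024,0,0,0,-0.24,0.03],[0.085,0.036,0,0,0,-0.36,0.03],[0.113,0.048,0,0,0,-0.48,0.03],[0.141,0.06,0,0,0,-0.6,0.03],[0.17,0.072,0,0,0,-0.72,0.03],[0.198,0.084,0.01,0,0,-0.84,0.03],[0.226,0.096,0.02,0,0,-0.96,0.03],[0.255,0.108,0.03,0,0,-1.08,0.03],[0.283,0.119,0.041,0,0,-1.2,0.03]]]'
python3 - <<'E'
from h import *
from station import observe,cams
s=observe();print(s["joint_pos"],heading(s),s["contact_force"]); print(rel(s,*pose("iso",163.3,.075,0,.103)))
c=cams.camera("scene");a=c["frame"][150:370,190:420];cv2.imwrite("pics/a1.png",cv2.resize(a,None,fx=2.6,fy=2.6)[:,:,::-1])
E
```

```text
clock: 1.77
tcp_pos: [0.4641, 0.0038, 0.19]
tool_rot: [0.163, 0.987, -0.0, 0.0]
contact_force: [0.2, -0.3, -0.6]
gripper_width: 0.0304
gripper_force: 0.0
[ 0.59515927  0.0495213  -0.71047262  1.89291368  0.03482111  1.21077976
  1.11695837] 161.27131243894416 [ 0.23393467 -0.32255996 -0.57616124]
[ 0.0015 -0.0001  0.087  -0.      0.0006 -0.0354]
```

View pics/a1.png

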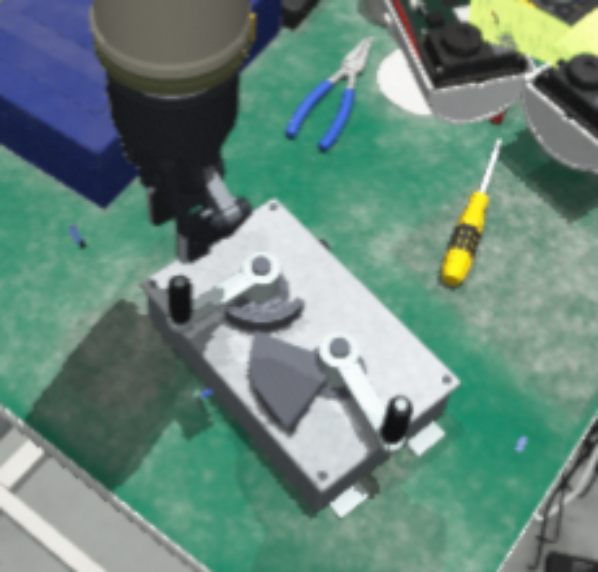

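The fingers stand above the isolator knob at about (200,230), with the knob at (180,290) and clear below. I'll descend with a slightly wider opening.

```bash
python3 -m crank '[[[0,0,0.01,0,0,-0.035,0.04],[0.001,0,0.02,0,0,-0.035,0.04],[0.001,0,0.03,0,0,-0.035,0.04],[0.001,0,0.04,0,0,-0.035,0.04],[0.001,0,0.05,0,0,-0.035,0.04],[0.001,0,0.06,0,0,-0.035,0.04],[0.001,0,0.07,0,0,-0.035,0.04],[0.001,0,0.078,0,0,-0.035,0.04],[0.001,0,0.084,0,0,-0.035,0.04],[0.001,0,0.087,0,0,-0.035,0.04]]]'
python3 - <<'E'
from h import *
from station import observe,cams
s=observe();print(polar(s,"iso"),heading(s),s["contact_force"])
# push pad centre: knob ahead of tool centre by ~+11mm gap -> tool stays ~11mm ahead when opening .04; sweep 55 deg from knob 163
for k in range(1,11): print(rel(s,*pose("iso",163.3-5.2*k,.075,.010,.103)))
for n in("scene",):
    c=cams.camera(n);a=c["frame"][150:370,190:420];cv2.imwrite("pics/a2.png",cv2.resize(a,None,fx=2.6,fy=2.6)[:,:,::-1])
E
```

```text
clock: 2.65
tcp_pos: [0.4625, 0.0025, 0.1023]
tool_rot: [0.148, 0.989, 0.0, -0.0]
contact_force: [0.0, -0.5, 0.1]
gripper_width: 0.0402
gripper_force: 0.0
(np.float64(0.07465154347197174), np.float64(164.53980827034584)) 162.93292397734547 [ 0.02603812 -0.49128497  0.1083038 ]
[-0.0007  0.0184 -0.0007 -0.0001 -0.0009  0.0844]
[-0.0025  0.025  -0.0007 -0.0002 -0.0009  0.1751]
[-4.900e-03  3.140e-02 -7.000e-04 -2.000e-04 -9.000e-04  2.659e-01]
[-7.800e-03  3.760e-02 -7.000e-04 -3.000e-04 -9.000e-04  3.566e-01]
[-1.130e-02  4.360e-02 -7.000e-04 -3.000e-04 -9.000e-04  4.474e-01]
[-1.530e-02  4.910e-02 -7.000e-04 -4.000e-04 -9.000e-04  5.381e-01]
[-1.990e-02  5.430e-02 -7.000e-04 -4.000e-04 -8.000e-04  6.289e-01]
[-2.480e-02  5.900e-02 -7.000e-04 -4.000e-04 -8.000e-04  7.197e-01]
[-3.020e-02  6.330e-02 -7.000e-04 -5.000e-04 -8.000e-04  8.104e-01]
[-3.590e-02  6.710e-02 -7.000e-04 -5.000e-04 -8.000e-04  9.012e-01]
```

View pics/a2.png

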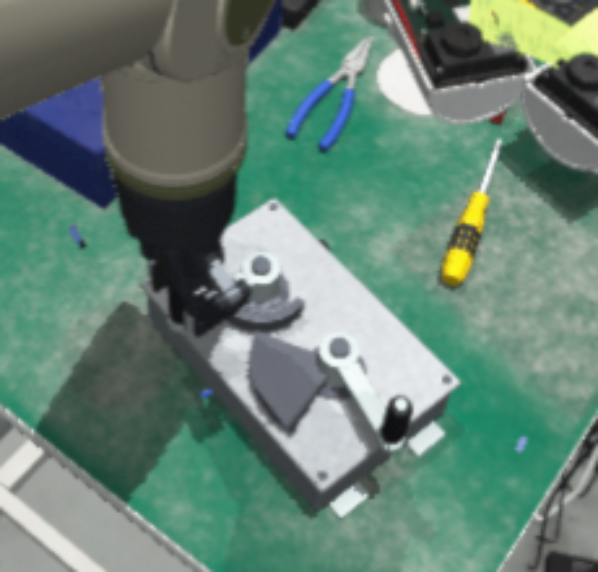

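The fingers straddle the isolator grip at about (190,300). Next is a 52° sweep, which stays well short of the earliest possible stop.

```bash
python3 -m crank '[[[-0.001,0.018,0,0,0,0.085,0.04],[-0.0025,0.025,0,0,0,0.175,0.04],[-0.005,0.0315,0,0,0,0.265,0.04],[-0.008,0.0375,0,0,0,0.355,0.04],[-0.0115,0.0435,0,0,0,0.447,0.04],[-0.0155,0.049,0,0,0,0.538,0.04],[-0.02,0.0545,0,0,0,0.63,0.04],[-0.025,0.059,0,0,0,0.72,0.04],[-0.03,0.0635,0,0,0,0.81,0.04],[-0.036,0.067,0,0,0,0.9,0.04]]]'
cat > st.py <<'E'
from h import *
from station import observe
import sys
def report(hub):
    s=observe();r,a=polar(s,hub);F=s["contact_force"]
    y=Ro.from_quat(s["tool_rot"]).as_matrix()
    print("r %.4f ang %.2f head %.2f Ftool x %.2f y %.2f z %.2f t %.1f"%(r,a,heading(s),*(y.T@F),s["clock"]),s["joint_pos"].round(2));return s
if __name__=="__main__": report(sys.argv[1])
E
python3 - <<'E'
from st import *
s=report("iso")
for d in (8,10,12):
  print(d)
  for k in range(1,4): print(rel(s,*pose("iso",111.3-d*k/3,.075,.0105,.102)))
E
```

```text
clock: 3.53
tcp_pos: [0.5166, 0.0558, 0.1032]
tool_rot: [0.566, 0.825, -0.001, -0.0]
contact_force: [-3.7, -0.3, 1.0]
gripper_width: 0.04
gripper_force: 2.0
r 0.0754 ang 103.76 head 111.11 Ftool x 1.02 y -3.58 z -0.98 t 3.5 [ 0.35  0.28 -0.62  1.86  0.18  1.06  0.03]
8
[-0.0003  0.0041  0.0012 -0.0017  0.0003  0.0432]
[-0.001   0.0075  0.0012 -0.0017  0.0003  0.0898]
[-0.0019  0.0109  0.0012 -0.0017  0.0004  0.1363]
10
[-0.0004  0.005   0.0012 -0.0017  0.0003  0.0549]
[-0.0014  0.0092  0.0012 -0.0017  0.0004  0.1131]
[-0.0026  0.0135  0.0012 -0.0017  0.0004  0.1712]
12
[-0.0006  0.0058  0.0012 -0.0017  0.0003  0.0665]
[-0.0019  0.0109  0.0012 -0.0017  0.0004  0.1363]
[-0.0035  0.016   0.0012 -0.0017  0.0004  0.2061]
```

```bash
python3 -m crank '[[[0,0.0017,0,0,0,0.02,0.04],[-0.0003,0.0034,0,0,0,0.04,0.04],[-0.0006,0.0051,0,0,0,0.06,0.04],[-0.0009,0.0068,0,0,0,0.085,0.04],[-0.0013,0.0085,0,0,0,0.105,0.04],[-0.0017,0.0101,0,0,0,0.13,0.04],[-0.0021,0.0118,0,0,0,0.15,0.04],[-0.0026,0.0135,0,0,0,0.171,0.04],[-0.0026,0.0135,0,0,0,0.171,0.04],[-0.0026,0.0135,0,0,0,0.171,0.04]]]' >/dev/null; python3 st.py iso
python3 -m crank '[[[0,0.0005,0,0,0,0.007,0.04],[0,0.001,0,0,0,0.013,0.04],[-0.0002,0.0015,0,0,0,0.02,0.04],[-0.0003,0.002,0,0,0,0.027,0.04],[-0.0003,0.002,0,0,0,0.027,0.04],[-0.0003,0.002,0,0,0,0.027,0.04],[-0.0003,0.002,0,0,0,0.027,0.04],[-0.0003,0.002,0,0,0,0.027,0.04],[-0.0003,0.002,0,0,0,0.027,0.04],[-0.0003,0.002,0,0,0,0.027,0.04]]]' >/dev/null; python3 st.py iso
```

```text
r 0.0761 ang 92.85 head 101.60 Ftool x -0.57 y -1.77 z 1.81 t 4.4 [ 0.32  0.3  -0.59  1.83  0.19  1.07 -0.14]
r 0.0761 ang 91.46 head 100.03 Ftool x 0.56 y -1.85 z -0.64 t 5.2 [ 0.31  0.31 -0.58  1.82  0.19  1.07 -0.17]
```

```bash
cat >> st.py <<'E'
    s=observe();F=Ro.from_quat(s["tool_rot"]).inv().apply(s["contact_force"]);sys.exit(int(abs(F[1])>4.0))
E
python3 -m crank '[[[0,0.0005,0,0,0,0.007,0.04],[0,0.0008,0,0,0,0.011,0.04],[-0.0001,0.001,0,0,0,0.013,0.04],[-0.0001,0.0012,0,0,0,0.016,0.04],[-0.0001,0.0014,0,0,0,0.019,0.04],[-0.0002,0.0016,0,0,0,0.021,0.04],[-0.0002,0.0018,0,0,0,0.024,0.04],[-0.0003,0.002,0,0,0,0.027,0.04],[-0.0003,0.002,0,0,0,0.027,0.04],[-0.0003,0.002,0,0,0,0.027,0.04]]]' >/dev/null; python3 st.py iso &&
python3 -m crank '[[[0,0.0005,0,0,0,0.007,0.04],[0,0.0008,0,0,0,0.011,0.04],[-0.0001,0.001,0,0,0,0.013,0.04],[-0.0001,0.0012,0,0,0,0.016,0.04],[-0.0001,0.0014,0,0,0,0.019,0.04],[-0.0002,0.0016,0,0,0,0.021,0.04],[-0.0002,0.0018,0,0,0,0.024,0.04],[-0.0003,0.002,0,0,0,0.027,0.04],[-0.0003,0.002,0,0,0,0.027,0.04],[-0.0003,0.002,0,0,0,0.027,0.04]]]' >/dev/null && python3 st.py iso &&
python3 -m crank '[[[0,0.0005,0,0,0,0.007,0.04],[0,0.0008,0,0,0,0.011,0.04],[-0.0001,0.001,0,0,0,0.013,0.04],[-0.0001,0.0012,0,0,0,0.016,0.04],[-0.0001,0.0014,0,0,0,0.019,0.04],[-0.0002,0.0016,0,0,0,0.021,0.04],[-0.0002,0.0018,0,0,0,0.024,0.04],[-0.0003,0.002,0,0,0,0.027,0.04],[-0.0003,0.002,0,0,0,0.027,0.04],[-0.0003,0.002,0,0,0,0.027,0.04]]]' >/dev/null && python3 st.py iso
```

```text
File "st.py", line 9
    s=observe();F=Ro.from_quat(s["tool_rot"]).inv().apply(s["contact_force"]);sys.exit(int(abs(F[1])>4.0))
IndentationError: unexpected indent
```

```bash
sed -i 's/: report(sys.argv\[1\])/:\n    report(sys.argv[1])/' st.py; python3 st.py iso &&
python3 -m crank '[[[0,0.0005,0,0,0,0.007,0.04],[0,0.0008,0,0,0,0.011,0.04],[-0.0001,0.001,0,0,0,0.013,0.04],[-0.0001,0.0012,0,0,0,0.016,0.04],[-0.0001,0.0014,0,0,0,0.019,0.04],[-0.0002,0.0016,0,0,0,0.021,0.04],[-0.0002,0.0018,0,0,0,0.024,0.04],[-0.0003,0.002,0,0,0,0.027,0.04],[-0.0003,0.002,0,0,0,0.027,0.04],[-0.0003,0.002,0,0,0,0.027,0.04]]]' >/dev/null && python3 st.py iso &&
python3 -m crank '[[[0,0.0005,0,0,0,0.007,0.04],[0,0.0008,0,0,0,0.011,0.04],[-0.0001,0.001,0,0,0,0.013,0.04],[-0.0001,0.0012,0,0,0,0.016,0.04],[-0.0001,0.0014,0,0,0,0.019,0.04],[-0.0002,0.0016,0,0,0,0.021,0.04],[-0.0002,0.0018,0,0,0,0.024,0.04],[-0.0003,0.002,0,0,0,0.027,0.04],[-0.0003,0.002,0,0,0,0.027,0.04],[-0.0003,0.002,0,0,0,0.027,0.04]]]' >/dev/null && python3 st.py iso
```

```text
r 0.0761 ang 89.95 head 98.48 Ftool x 0.27 y -2.71 z -0.56 t 6.0 [ 0.31  0.31 -0.58  1.82  0.19  1.07 -0.19]
r 0.0761 ang 88.44 head 96.93 Ftool x -0.88 y -1.28 z -0.44 t 6.9 [ 0.3   0.31 -0.57  1.81  0.19  1.07 -0.22]
r 0.0762 ang 86.92 head 95.39 Ftool x -0.20 y -2.50 z -0.26 t 7.7 [ 0.3   0.32 -0.57  1.81  0.19  1.07 -0.25]
```

```bash
python3 -m crank '[[[0,0.0005,0,0,0,0.007,0.04],[0,0.0008,0,0,0,0.011,0.04],[-0.0001,0.001,0,0,0,0.013,0.04],[-0.0001,0.0012,0,0,0,0.016,0.04],[-0.0001,0.0014,0,0,0,0.019,0.04],[-0.0002,0.0016,0,0,0,0.021,0.04],[-0.0002,0.0018,0,0,0,0.024,0.04],[-0.0003,0.002,0,0,0,0.027,0.04],[-0.0003,0.002,0,0,0,0.027,0.04],[-0.0003,0.002,0,0,0,0.027,0.04]]]' >/dev/null && python3 st.py iso &&
python3 -m crank '[[[0,0.0005,0,0,0,0.007,0.04],[0,0.0008,0,0,0,0.011,0.04],[-0.0001,0.001,0,0,0,0.013,0.04],[-0.0001,0.0012,0,0,0,0.016,0.04],[-0.0001,0.0014,0,0,0,0.019,0.04],[-0.0002,0.0016,0,0,0,0.021,0.04],[-0.0002,0.0018,0,0,0,0.024,0.04],[-0.0003,0.002,0,0,0,0.027,0.04],[-0.0003,0.002,0,0,0,0.027,0.04],[-0.0003,0.002,0,0,0,0.027,0.04]]]' >/dev/null && python3 st.py iso &&
python3 -m crank '[[[0,0.0005,0,0,0,0.007,0.04],[0,0.0008,0,0,0,0.011,0.04],[-0.0001,0.001,0,0,0,0.013,0.04],[-0.0001,0.0012,0,0,0,0.016,0.04],[-0.0001,0.0014,0,0,0,0.019,0.04],[-0.0002,0.0016,0,0,0,0.021,0.04],[-0.0002,0.0018,0,0,0,0.024,0.04],[-0.0003,0.002,0,0,0,0.027,0.04],[-0.0003,0.002,0,0,0,0.027,0.04],[-0.0003,0.002,0,0,0,0.027,0.04]]]' >/dev/null && python3 st.py iso &&
python3 -m crank '[[[0,0.0005,0,0,0,0.007,0.04],[0,0.0008,0,0,0,0.011,0.04],[-0.0001,0.001,0,0,0,0.013,0.04],[-0.0001,0.0012,0,0,0,0.016,0.04],[-0.0001,0.0014,0,0,0,0.019,0.04],[-0.0002,0.0016,0,0,0,0.021,0.04],[-0.0002,0.0018,0,0,0,0.024,0.04],[-0.0003,0.002,0,0,0,0.027,0.04],[-0.0003,0.002,0,0,0,0.027,0.04],[-0.0003,0.002,0,0,0,0.027,0.04]]]' >/dev/null && python3 st.py iso
```

```text
r 0.0762 ang 85.37 head 93.84 Ftool x -0.01 y -2.94 z -1.19 t 8.5 [ 0.29  0.32 -0.56  1.8   0.19  1.07 -0.27]
r 0.0762 ang 83.86 head 92.30 Ftool x -0.55 y -2.57 z -0.65 t 9.4 [ 0.29  0.32 -0.56  1.8   0.19  1.07 -0.3 ]
r 0.0762 ang 82.52 head 90.74 Ftool x -0.49 y -5.86 z -3.10 t 10.2 [ 0.28  0.33 -0.55  1.79  0.19  1.08 -0.32]
```

```bash
cat > avg.py <<'E'
from st import *
from station import cams
L=[]
for i in range(4):
    cams.camera("wrist");s=observe();L.append(Ro.from_quat(s["tool_rot"]).inv().apply(s["contact_force"]))
print(np.round(L,1)[:,1],np.mean(L,0).round(2));report(sys.argv[1])
E
python3 avg.py iso
python3 -m crank '[[[0,0.0001,0,0,0,0.002,0.04],[0,0.0002,0,0,0,0.003,0.04],[0,0.0003,0,0,0,0.004,0.04],[0,0.0004,0,0,0,0.005,0.04],[-0.0001,0.0005,0,0,0,0.007,0.04],[-0.0001,0.0006,0,0,0,0.008,0.04],[-0.0001,0.0007,0,0,0,0.009,0.04],[-0.0001,0.0007,0,0,0,0.009,0.04],[-0.0001,0.0007,0,0,0,0.009,0.04],[-0.0001,0.0007,0,0,0,0.009,0.04]]]' >/dev/null; python3 avg.py iso
```

```text
[-4.9 -5.2 -5.5 -4.7] [-0.36 -5.06 -2.85]
r 0.0762 ang 82.53 head 90.74 Ftool x -0.49 y -4.65 z -3.14 t 10.4 [ 0.28  0.33 -0.55  1.79  0.19  1.08 -0.32]
[-5.8 -6.3 -6.2 -6.4] [-0.34 -6.19 -3.58]
r 0.0762 ang 82.17 head 90.23 Ftool x 0.00 y -6.36 z -3.09 t 11.4 [ 0.28  0.33 -0.55  1.79  0.19  1.08 -0.33]
```

```bash
python3 -m crank '[[[0,0.0001,0,0,0,0.002,0.04],[0,0.0002,0,0,0,0.003,0.04],[0,0.0003,0,0,0,0.004,0.04],[0,0.0004,0,0,0,0.005,0.04],[-0.0001,0.0005,0,0,0,0.007,0.04],[-0.0001,0.0006,0,0,0,0.008,0.04],[-0.0001,0.0007,0,0,0,0.009,0.04],[-0.0001,0.0008,0,0,0,0.01,0.04],[-0.0001,0.0009,0,0,0,0.012,0.04],[-0.0001,0.001,0,0,0,0.013,0.04]]]' >/dev/null; python3 avg.py iso
```

```text
[-8.8 -7.6 -8.4 -7.3] [-1.16 -8.04 -4.82]
r 0.0762 ang 81.62 head 89.49 Ftool x -2.25 y -7.35 z -5.32 t 12.5 [ 0.28  0.33 -0.55  1.79  0.19  1.08 -0.34]
```

```bash
python3 -m crank '[[[0,0.0001,0,0,0,0.002,0.04],[0,0.0002,0,0,0,0.003,0.04],[0,0.0004,0,0,0,0.005,0.04],[0,0.0005,0,0,0,0.007,0.04],[-0.0001,0.0006,0,0,0,0.008,0.04],[-0.0001,0.0007,0,0,0,0.009,0.04],[-0.0001,0.0008,0,0,0,0.011,0.04],[-0.0001,0.0009,0,0,0,0.012,0.04],[-0.0001,0.001,0,0,0,0.013,0.04],[-0.0001,0.0011,0,0,0,0.014,0.04]]]' >/dev/null; python3 avg.py iso; python3 -c "
from station import observe;print(observe()['tcp_pos'],observe()['tool_rot'])"
```

```text
[-9.6 -9.4 -9.6 -9.6] [-0.86 -9.56 -5.77]
r 0.0762 ang 81.05 head 88.69 Ftool x -1.27 y -9.61 z -5.45 t 13.5 [ 0.28  0.33 -0.55  1.79  0.19  1.08 -0.36]
[0.54635864 0.0579075  0.10317735] [ 7.15160018e-01  6.98959832e-01 -9.33976585e-04 -6.55617820e-04]
```

```bash
python3 -m crank '[[[0,-0.003,0,0,0,0,0.04],[0,-0.006,0,0,0,0,0.04],[0,-0.009,0,0,0,0,0.04],[0,-0.01,0,0,0,0,0.04],[0,-0.01,-0.01,0,0,0,0.04],[0,-0.01,-0.025,0,0,0,0.04],[0,-0.01,-0.045,0,0,0,0.04],[0,-0.01,-0.065,0,0,0,0.04],[0,-0.01,-0.085,0,0,0,0.04],[0,-0.01,-0.1,0,0,0,0.04]]]'
python3 - <<'E'
from st import *
s=report("iso"); print(rel(s,*pose("sel",-116,.075,0,.19,64)))
E
```

```text
clock: 14.33
tcp_pos: [0.5381, 0.0583, 0.206]
tool_rot: [0.715, 0.699, 0.001, 0.001]
contact_force: [1.0, 0.5, -0.3]
gripper_width: 0.04
gripper_force: 0.0
r 0.0758 ang 87.26 head 88.69 Ftool x 0.47 y 0.96 z 0.27 t 14.3 [ 0.31  0.21 -0.57  1.7   0.12  1.27 -0.3 ]
[-0.2319 -0.0529  0.0159  0.0026 -0.0008  0.431 ]
```

```bash
python3 -m crank '[[[-0.029,-0.007,0,0,0,0.055,0.04],[-0.058,-0.014,0,0,0,0.11,0.04],[-0.087,-0.02,0,0,0,0.165,0.04],[-0.116,-0.027,0,0,0,0.22,0.04],[-0.145,-0.033,0,0,0,0.275,0.04],[-0.174,-0.04,0.003,0,0,0.33,0.04],[-0.203,-0.046,0.008,0,0,0.385,0.04],[-0.232,-0.053,0.016,0.0026,-0.001,0.431,0.04],[-0.232,-0.053,0.016,0.0026,-0.001,0.431,0.04],[-0.232,-0.053,0.016,0.0026,-0.001,0.431,0.04]]]'>/dev/null
python3 - <<'E'
from st import *
from station import cams
s=report("sel"); print(rel(s,*pose("sel",-116,.075,0,.103,64)))
c=cams.camera("scene");a=c["frame"][150:370,190:420];cv2.imwrite("pics/a3.png",cv2.resize(a,None,fx=2.6,fy=2.6)[:,:,::-1])
E
```

```text
r 0.0772 ang -116.30 head 63.81 Ftool x 0.32 y 0.33 z 0.06 t 15.2 [ 0.59  0.13 -0.35  1.8   0.05  1.22 -0.24]
[ 0.0024  0.0006  0.0847 -0.0021  0.0016 -0.0034]
```

View pics/a3.png

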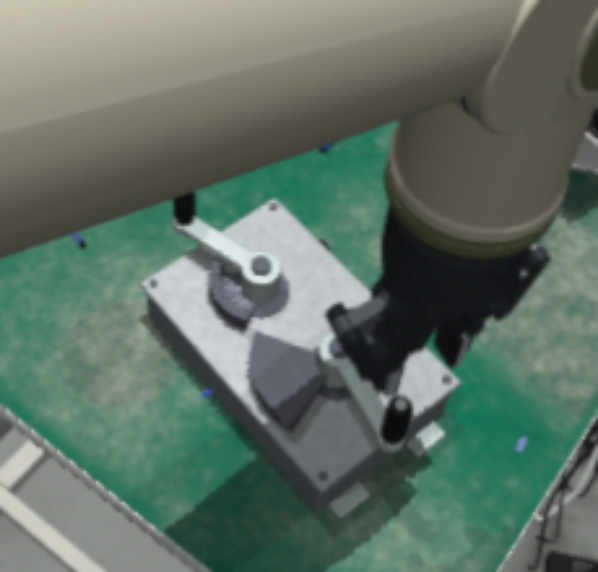

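The isolator now points to +y with its grip at about (185,207), and the fence is clear of the fan plate. The fingers are above the selector grip, which is at about (397,418), so I'll descend.

```bash
python3 -m crank '[[[0.001,0,0.01,0,0,0,0.04],[0.002,0,0.02,0,0,0,0.04],[0.0024,0,0.03,0,0,0,0.04],[0.0024,0,0.04,0,0,0,0.04],[0.0024,0,0.05,0,0,0,0.04],[0.0024,0,0.06,0,0,0,0.04],[0.0024,0,0.07,0,0,0,0.04],[0.0024,0,0.078,-0.002,0.0016,-0.003,0.04],[0.0024,0.0006,0.083,-0.002,0.0016,-0.003,0.04],[0.0024,0.0006,0.0847,-0.002,0.0016,-0.003,0.04]]]'>/dev/null;  python3 - <<'E'
from st import *
from station import cams
s=report("sel")
for k in range(1,11): print(rel(s,*pose("sel",-116-5.2*k,.075,.010,.103,64-5.2*k)))
c=cams.camera("scene");a=c["frame"][230:370,260:420];cv2.imwrite("pics/a4.png",cv2.resize(a,None,fx=3,fy=3)[:,:,::-1])
E
```

```text
r 0.0735 ang -116.51 head 64.15 Ftool x 0.42 y 0.99 z -0.34 t 16.1 [ 0.57  0.22 -0.35  1.9   0.09  1.04 -0.27]
[-0.0002 -0.0161 -0.0014 -0.0014  0.0001  0.0934]
[ 1.600e-03 -2.270e-02 -1.400e-03 -1.400e-03  1.000e-04  1.842e-01]
[ 4.10e-03 -2.91e-02 -1.40e-03 -1.40e-03  2.00e-04  2.75e-01]
[ 7.100e-03 -3.530e-02 -1.400e-03 -1.400e-03  3.000e-04  3.657e-01]
[ 1.060e-02 -4.120e-02 -1.400e-03 -1.400e-03  3.000e-04  4.565e-01]
[ 1.470e-02 -4.670e-02 -1.400e-03 -1.400e-03  4.000e-04  5.472e-01]
[ 1.92e-02 -5.18e-02 -1.30e-03 -1.40e-03  5.00e-04  6.38e-01]
[ 2.420e-02 -5.660e-02 -1.300e-03 -1.300e-03  5.000e-04  7.287e-01]
[ 2.970e-02 -6.080e-02 -1.300e-03 -1.300e-03  6.000e-04  8.195e-01]
[ 3.540e-02 -6.450e-02 -1.300e-03 -1.300e-03  7.000e-04  9.103e-01]
```

View pics/a4.png

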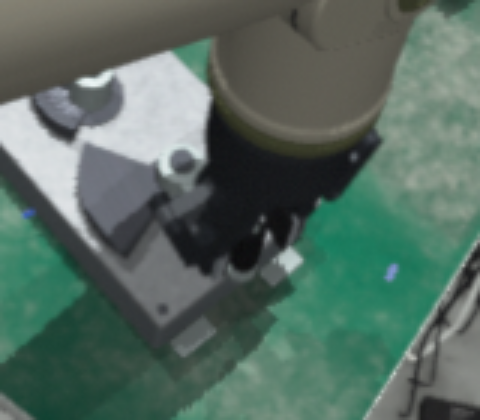

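The knob at about (245,255) sits between the fingers at (200,250) and (285,225). I'll move the first 15° gently past the interlock zone.

```bash
python3 -m crank '[[[0,-0.005,0,0,0,0.03,0.04],[0,-0.01,0,0,0,0.06,0.04],[0,-0.013,0,0,0,0.08,0.04],[0,-0.016,0,0,0,0.095,0.04],[0.0005,-0.018,0,0,0,0.12,0.04],[0.001,-0.02,0,0,0,0.15,0.04],[0.0016,-0.0225,0,0,0,0.184,0.04],[0.002,-0.0245,0,0,0,0.21,0.04],[0.003,-0.027,0,0,0,0.24,0.04],[0.004,-0.029,0,0,0,0.275,0.04]]]'>/dev/null;  python3 - <<'E'
from st import *
s=report("sel")
for k in range(1,11): print(rel(s,*pose("sel",-131.6-4.5*k,.075,.0105,.102,48.4-4.5*k)))
E
```

```text
r 0.0754 ang -138.38 head 48.31 Ftool x -0.27 y 3.42 z 1.17 t 16.9 [ 0.55  0.16 -0.34  1.97  0.06  1.03 -0.55]
[ 0.0009 -0.0075  0.0011  0.0015 -0.0003  0.0769]
[ 0.0024 -0.0132  0.0011  0.0014 -0.0004  0.1555]
[ 0.0044 -0.0188  0.0011  0.0014 -0.0004  0.234 ]
[ 0.0067 -0.0243  0.0011  0.0014 -0.0005  0.3125]
[ 0.0096 -0.0295  0.0011  0.0014 -0.0005  0.3911]
[ 0.0128 -0.0345  0.0011  0.0014 -0.0006  0.4696]
[ 0.0163 -0.0393  0.0011  0.0014 -0.0007  0.5482]
[ 0.0203 -0.0437  0.0011  0.0013 -0.0007  0.6267]
[ 0.0246 -0.0478  0.0011  0.0013 -0.0008  0.7052]
[ 0.0292 -0.0516  0.0011  0.0013 -0.0008  0.7838]
```

```bash
python3 -m crank '[[[0.001,-0.007,0,0,0,0.077,0.04],[0.0024,-0.013,0,0,0,0.155,0.04],[0.0044,-0.019,0,0,0,0.234,0.04],[0.0067,-0.0243,0,0,0,0.312,0.04],[0.0096,-0.0295,0,0,0,0.39,0.04],[0.0128,-0.0345,0,0,0,0.47,0.04],[0.0163,-0.0393,0,0,0,0.548,0.04],[0.0203,-0.0437,0,0,0,0.627,0.04],[0.0246,-0.0478,0,0,0,0.705,0.04],[0.0292,-0.0516,0,0,0,0.784,0.04]]]'>/dev/null; python3 st.py sel
python3 -m crank '[[[0,-0.0005,0,0,0,0.007,0.04],[0,-0.0008,0,0,0,0.011,0.04],[0.0001,-0.001,0,0,0,0.013,0.04],[0.0001,-0.0012,0,0,0,0.016,0.04],[0.0001,-0.0014,0,0,0,0.019,0.04],[0.0002,-0.0016,0,0,0,0.021,0.04],[0.0002,-0.0018,0,0,0,0.024,0.04],[0.0003,-0.002,0,0,0,0.027,0.04],[0.0003,-0.002,0,0,0,0.027,0.04],[0.0003,-0.002,0,0,0,0.027,0.04]]]'>/dev/null; python3 st.py sel
```

```text
r 0.0760 ang 175.57 head 3.22 Ftool x 1.34 y 3.05 z 0.71 t 17.8 [ 0.45  0.09 -0.34  2.05  0.03  1.01 -1.42]
r 0.0763 ang 173.66 head 1.94 Ftool x -0.07 y 2.52 z -1.99 t 18.6 [ 0.45  0.09 -0.34  2.05  0.03  1.01 -1.45]
```

```bash
python3 -m crank '[[[0,-0.0005,0,0,0,0.007,0.04],[0,-0.0008,0,0,0,0.011,0.04],[0.0001,-0.001,0,0,0,0.013,0.04],[0.0001,-0.0012,0,0,0,0.016,0.04],[0.0001,-0.0014,0,0,0,0.019,0.04],[0.0002,-0.0016,0,0,0,0.021,0.04],[0.0002,-0.0018,0,0,0,0.024,0.04],[0.0003,-0.002,0,0,0,0.027,0.04],[0.0003,-0.002,0,0,0,0.027,0.04],[0.0003,-0.002,0,0,0,0.027,0.04]]]'>/dev/null; python3 st.py sel &&
python3 -m crank '[[[0,-0.0005,0,0,0,0.007,0.04],[0,-0.0008,0,0,0,0.011,0.04],[0.0001,-0.001,0,0,0,0.013,0.04],[0.0001,-0.0012,0,0,0,0.016,0.04],[0.0001,-0.0014,0,0,0,0.019,0.04],[0.0002,-0.0016,0,0,0,0.021,0.04],[0.0002,-0.0018,0,0,0,0.024,0.04],[0.0003,-0.002,0,0,0,0.027,0.04],[0.0003,-0.002,0,0,0,0.027,0.04],[0.0003,-0.002,0,0,0,0.027,0.04]]]'>/dev/null && python3 st.py sel &&
python3 -m crank '[[[0,-0.0005,0,0,0,0.007,0.04],[0,-0.0008,0,0,0,0.011,0.04],[0.0001,-0.001,0,0,0,0.013,0.04],[0.0001,-0.0012,0,0,0,0.016,0.04],[0.0001,-0.0014,0,0,0,0.019,0.04],[0.0002,-0.0016,0,0,0,0.021,0.04],[0.0002,-0.0018,0,0,0,0.024,0.04],[0.0003,-0.002,0,0,0,0.027,0.04],[0.0003,-0.002,0,0,0,0.027,0.04],[0.0003,-0.002,0,0,0,0.027,0.04]]]'>/dev/null && python3 st.py sel &&
python3 -m crank '[[[0,-0.0005,0,0,0,0.007,0.04],[0,-0.0008,0,0,0,0.011,0.04],[0.0001,-0.001,0,0,0,0.013,0.04],[0.0001,-0.0012,0,0,0,0.016,0.04],[0.0001,-0.0014,0,0,0,0.019,0.04],[0.0002,-0.0016,0,0,0,0.021,0.04],[0.0002,-0.0018,0,0,0,0.024,0.04],[0.0003,-0.002,0,0,0,0.027,0.04],[0.0003,-0.002,0,0,0,0.027,0.04],[0.0003,-0.002,0,0,0,0.027,0.04]]]'>/dev/null && python3 st.py sel &&
python3 -m crank '[[[0,-0.0005,0,0,0,0.007,0.04],[0,-0.0008,0,0,0,0.011,0.04],[0.0001,-0.001,0,0,0,0.013,0.04],[0.0001,-0.0012,0,0,0,0.016,0.04],[0.0001,-0.0014,0,0,0,0.019,0.04],[0.0002,-0.0016,0,0,0,0.021,0.04],[0.0002,-0.0018,0,0,0,0.024,0.04],[0.0003,-0.002,0,0,0,0.027,0.04],[0.0003,-0.002,0,0,0,0.027,0.04],[0.0003,-0.002,0,0,0,0.027,0.04]]]'>/dev/null && python3 st.py sel
```

```text
r 0.0764 ang 172.04 head 0.39 Ftool x 0.33 y 2.51 z -2.09 t 19.4 [ 0.44  0.09 -0.34  2.05  0.03  1.01 -1.48]
r 0.0764 ang 170.55 head -1.16 Ftool x -0.53 y 2.24 z -1.61 t 20.3 [ 0.44  0.08 -0.34  2.05  0.03  1.01 -1.51]
r 0.0764 ang 169.02 head -2.70 Ftool x 0.72 y 2.47 z -1.49 t 21.1 [ 0.44  0.08 -0.35  2.05  0.03  1.01 -1.54]
r 0.0764 ang 167.49 head -4.25 Ftool x -0.62 y 2.11 z -1.08 t 21.9 [ 0.43  0.08 -0.35  2.05  0.03  1.01 -1.58]
r 0.0764 ang 165.99 head -5.80 Ftool x 0.23 y 2.36 z -1.06 t 22.8 [ 0.43  0.08 -0.35  2.05  0.03  1.01 -1.61]
```

```bash
python3 -m crank '[[[0,-0.0005,0,0,0,0.007,0.04],[0,-0.0008,0,0,0,0.011,0.04],[0.0001,-0.001,0,0,0,0.013,0.04],[0.0001,-0.0012,0,0,0,0.016,0.04],[0.0001,-0.0014,0,0,0,0.019,0.04],[0.0002,-0.0016,0,0,0,0.021,0.04],[0.0002,-0.0018,0,0,0,0.024,0.04],[0.0003,-0.002,0,0,0,0.027,0.04],[0.0003,-0.002,0,0,0,0.027,0.04],[0.0003,-0.002,0,0,0,0.027,0.04]]]'>/dev/null; python3 st.py sel &&
python3 -m crank '[[[0,-0.0005,0,0,0,0.007,0.04],[0,-0.0008,0,0,0,0.011,0.04],[0.0001,-0.001,0,0,0,0.013,0.04],[0.0001,-0.0012,0,0,0,0.016,0.04],[0.0001,-0.0014,0,0,0,0.019,0.04],[0.0002,-0.0016,0,0,0,0.021,0.04],[0.0002,-0.0018,0,0,0,0.024,0.04],[0.0003,-0.002,0,0,0,0.027,0.04],[0.0003,-0.002,0,0,0,0.027,0.04],[0.0003,-0.002,0,0,0,0.027,0.04]]]'>/dev/null && python3 st.py sel &&
python3 -m crank '[[[0,-0.0005,0,0,0,0.007,0.04],[0,-0.0008,0,0,0,0.011,0.04],[0.0001,-0.001,0,0,0,0.013,0.04],[0.0001,-0.0012,0,0,0,0.016,0.04],[0.0001,-0.0014,0,0,0,0.019,0.04],[0.0002,-0.0016,0,0,0,0.021,0.04],[0.0002,-0.0018,0,0,0,0.024,0.04],[0.0003,-0.002,0,0,0,0.027,0.04],[0.0003,-0.002,0,0,0,0.027,0.04],[0.0003,-0.002,0,0,0,0.027,0.04]]]'>/dev/null && python3 st.py sel &&
python3 -m crank '[[[0,-0.0005,0,0,0,0.007,0.04],[0,-0.0008,0,0,0,0.011,0.04],[0.0001,-0.001,0,0,0,0.013,0.04],[0.0001,-0.0012,0,0,0,0.016,0.04],[0.0001,-0.0014,0,0,0,0.019,0.04],[0.0002,-0.0016,0,0,0,0.021,0.04],[0.0002,-0.0018,0,0,0,0.024,0.04],[0.0003,-0.002,0,0,0,0.027,0.04],[0.0003,-0.002,0,0,0,0.027,0.04],[0.0003,-0.002,0,0,0,0.027,0.04]]]'>/dev/null && python3 st.py sel &&
python3 -m crank '[[[0,-0.0005,0,0,0,0.007,0.04],[0,-0.0008,0,0,0,0.011,0.04],[0.0001,-0.001,0,0,0,0.013,0.04],[0.0001,-0.0012,0,0,0,0.016,0.04],[0.0001,-0.0014,0,0,0,0.019,0.04],[0.0002,-0.0016,0,0,0,0.021,0.04],[0.0002,-0.0018,0,0,0,0.024,0.04],[0.0003,-0.002,0,0,0,0.027,0.04],[0.0003,-0.002,0,0,0,0.027,0.04],[0.0003,-0.002,0,0,0,0.027,0.04]]]'>/dev/null && python3 st.py sel
```

```text
r 0.0765 ang 164.47 head -7.34 Ftool x -1.09 y 2.05 z -1.12 t 23.6 [ 0.43  0.09 -0.35  2.05  0.03  1.01 -1.64]
r 0.0765 ang 162.95 head -8.89 Ftool x -0.27 y 2.26 z -0.92 t 24.4 [ 0.42  0.09 -0.35  2.05  0.03  1.01 -1.67]
r 0.0765 ang 161.42 head -10.44 Ftool x -0.38 y 1.11 z -0.86 t 25.3 [ 0.42  0.09 -0.35  2.05  0.03  1.01 -1.7 ]
r 0.0765 ang 159.92 head -11.99 Ftool x -0.71 y 1.86 z -1.48 t 26.1 [ 0.41  0.09 -0.35  2.05  0.03  1.02 -1.73]
r 0.0765 ang 158.40 head -13.53 Ftool x -0.55 y 1.79 z -1.73 t 26.9 [ 0.41  0.09 -0.35  2.04  0.04  1.02 -1.76]
```

```bash
python3 -m crank '[[[0,-0.0005,0,0,0,0.007,0.04],[0,-0.0008,0,0,0,0.011,0.04],[0.0001,-0.001,0,0,0,0.013,0.04],[0.0001,-0.0012,0,0,0,0.016,0.04],[0.0001,-0.0014,0,0,0,0.019,0.04],[0.0002,-0.0016,0,0,0,0.021,0.04],[0.0002,-0.0018,0,0,0,0.024,0.04],[0.0003,-0.002,0,0,0,0.027,0.04],[0.0003,-0.002,0,0,0,0.027,0.04],[0.0003,-0.002,0,0,0,0.027,0.04]]]'>/dev/null; python3 st.py sel &&
python3 -m crank '[[[0,-0.0005,0,0,0,0.007,0.04],[0,-0.0008,0,0,0,0.011,0.04],[0.0001,-0.001,0,0,0,0.013,0.04],[0.0001,-0.0012,0,0,0,0.016,0.04],[0.0001,-0.0014,0,0,0,0.019,0.04],[0.0002,-0.0016,0,0,0,0.021,0.04],[0.0002,-0.0018,0,0,0,0.024,0.04],[0.0003,-0.002,0,0,0,0.027,0.04],[0.0003,-0.002,0,0,0,0.027,0.04],[0.0003,-0.002,0,0,0,0.027,0.04]]]'>/dev/null && python3 st.py sel &&
python3 -m crank '[[[0,-0.0005,0,0,0,0.007,0.04],[0,-0.0008,0,0,0,0.011,0.04],[0.0001,-0.001,0,0,0,0.013,0.04],[0.0001,-0.0012,0,0,0,0.016,0.04],[0.0001,-0.0014,0,0,0,0.019,0.04],[0.0002,-0.0016,0,0,0,0.021,0.04],[0.0002,-0.0018,0,0,0,0.024,0.04],[0.0003,-0.002,0,0,0,0.027,0.04],[0.0003,-0.002,0,0,0,0.027,0.04],[0.0003,-0.002,0,0,0,0.027,0.04]]]'>/dev/null && python3 st.py sel &&
python3 -m crank '[[[0,-0.0005,0,0,0,0.007,0.04],[0,-0.0008,0,0,0,0.011,0.04],[0.0001,-0.001,0,0,0,0.013,0.04],[0.0001,-0.0012,0,0,0,0.016,0.04],[0.0001,-0.0014,0,0,0,0.019,0.04],[0.0002,-0.0016,0,0,0,0.021,0.04],[0.0002,-0.0018,0,0,0,0.024,0.04],[0.0003,-0.002,0,0,0,0.027,0.04],[0.0003,-0.002,0,0,0,0.027,0.04],[0.0003,-0.002,0,0,0,0.027,0.04]]]'>/dev/null && python3 st.py sel &&
python3 -m crank '[[[0,-0.0005,0,0,0,0.007,0.04],[0,-0.0008,0,0,0,0.011,0.04],[0.0001,-0.001,0,0,0,0.013,0.04],[0.0001,-0.0012,0,0,0,0.016,0.04],[0.0001,-0.0014,0,0,0,0.019,0.04],[0.0002,-0.0016,0,0,0,0.021,0.04],[0.0002,-0.0018,0,0,0,0.024,0.04],[0.0003,-0.002,0,0,0,0.027,0.04],[0.0003,-0.002,0,0,0,0.027,0.04],[0.0003,-0.002,0,0,0,0.027,0.04]]]'>/dev/null && python3 st.py sel
```

```text
r 0.0765 ang 156.90 head -15.08 Ftool x 0.47 y 2.05 z -1.06 t 27.8 [ 0.41  0.09 -0.35  2.04  0.04  1.02 -1.8 ]
r 0.0765 ang 155.35 head -16.62 Ftool x -0.12 y 2.46 z -0.38 t 28.6 [ 0.4   0.09 -0.35  2.04  0.04  1.02 -1.83]
r 0.0765 ang 153.84 head -18.17 Ftool x 0.90 y 2.78 z -1.20 t 29.4 [ 0.4   0.09 -0.35  2.04  0.04  1.02 -1.86]
r 0.0765 ang 152.35 head -19.72 Ftool x -0.97 y 2.72 z -0.63 t 30.3 [ 0.39  0.09 -0.35  2.04  0.04  1.02 -1.89]
r 0.0766 ang 150.81 head -21.27 Ftool x -0.07 y 2.50 z -2.36 t 31.1 [ 0.39  0.09 -0.35  2.04  0.04  1.02 -1.92]
```

```bash
python3 -m crank '[[[0,-0.0005,0,0,0,0.007,0.04],[0,-0.0008,0,0,0,0.011,0.04],[0.0001,-0.001,0,0,0,0.013,0.04],[0.0001,-0.0012,0,0,0,0.016,0.04],[0.0001,-0.0014,0,0,0,0.019,0.04],[0.0002,-0.0016,0,0,0,0.021,0.04],[0.0002,-0.0018,0,0,0,0.024,0.04],[0.0003,-0.002,0,0,0,0.027,0.04],[0.0003,-0.002,0,0,0,0.027,0.04],[0.0003,-0.002,0,0,0,0.027,0.04]]]'>/dev/null; python3 st.py sel &&
python3 -m crank '[[[0,-0.0005,0,0,0,0.007,0.04],[0,-0.0008,0,0,0,0.011,0.04],[0.0001,-0.001,0,0,0,0.013,0.04],[0.0001,-0.0012,0,0,0,0.016,0.04],[0.0001,-0.0014,0,0,0,0.019,0.04],[0.0002,-0.0016,0,0,0,0.021,0.04],[0.0002,-0.0018,0,0,0,0.024,0.04],[0.0003,-0.002,0,0,0,0.027,0.04],[0.0003,-0.002,0,0,0,0.027,0.04],[0.0003,-0.002,0,0,0,0.027,0.04]]]'>/dev/null && python3 st.py sel &&
python3 -m crank '[[[0,-0.0005,0,0,0,0.007,0.04],[0,-0.0008,0,0,0,0.011,0.04],[0.0001,-0.001,0,0,0,0.013,0.04],[0.0001,-0.0012,0,0,0,0.016,0.04],[0.0001,-0.0014,0,0,0,0.019,0.04],[0.0002,-0.0016,0,0,0,0.021,0.04],[0.0002,-0.0018,0,0,0,0.024,0.04],[0.0003,-0.002,0,0,0,0.027,0.04],[0.0003,-0.002,0,0,0,0.027,0.04],[0.0003,-0.002,0,0,0,0.027,0.04]]]'>/dev/null && python3 st.py sel &&
python3 -m crank '[[[0,-0.0005,0,0,0,0.007,0.04],[0,-0.0008,0,0,0,0.011,0.04],[0.0001,-0.001,0,0,0,0.013,0.04],[0.0001,-0.0012,0,0,0,0.016,0.04],[0.0001,-0.0014,0,0,0,0.019,0.04],[0.0002,-0.0016,0,0,0,0.021,0.04],[0.0002,-0.0018,0,0,0,0.024,0.04],[0.0003,-0.002,0,0,0,0.027,0.04],[0.0003,-0.002,0,0,0,0.027,0.04],[0.0003,-0.002,0,0,0,0.027,0.04]]]'>/dev/null && python3 st.py sel &&
python3 -m crank '[[[0,-0.0005,0,0,0,0.007,0.04],[0,-0.0008,0,0,0,0.011,0.04],[0.0001,-0.001,0,0,0,0.013,0.04],[0.0001,-0.0012,0,0,0,0.016,0.04],[0.0001,-0.0014,0,0,0,0.019,0.04],[0.0002,-0.0016,0,0,0,0.021,0.04],[0.0002,-0.0018,0,0,0,0.024,0.04],[0.0003,-0.002,0,0,0,0.027,0.04],[0.0003,-0.002,0,0,0,0.027,0.04],[0.0003,-0.002,0,0,0,0.027,0.04]]]'>/dev/null && python3 st.py sel
```

```text
r 0.0766 ang 149.30 head -22.81 Ftool x -0.31 y 1.83 z -1.90 t 31.9 [ 0.39  0.1  -0.35  2.04  0.04  1.02 -1.95]
r 0.0765 ang 147.80 head -24.36 Ftool x 0.07 y 2.38 z 0.15 t 32.8 [ 0.38  0.1  -0.35  2.03  0.04  1.02 -1.99]
r 0.0766 ang 146.27 head -25.91 Ftool x -1.20 y 1.41 z -1.24 t 33.6 [ 0.38  0.1  -0.35  2.03  0.04  1.02 -2.02]
r 0.0766 ang 144.77 head -27.45 Ftool x -0.33 y 2.27 z -0.99 t 34.4 [ 0.37  0.1  -0.35  2.03  0.04  1.02 -2.05]
r 0.0765 ang 143.25 head -29.00 Ftool x 0.61 y 3.63 z -0.26 t 35.3 [ 0.37  0.1  -0.35  2.03  0.04  1.02 -2.08]
```

```bash
python3 -m crank '[[[0,-0.0001,0,0,0,0.002,0.04],[0,-0.0002,0,0,0,0.003,0.04],[0,-0.0004,0,0,0,0.005,0.04],[0,-0.0005,0,0,0,0.007,0.04],[0.0001,-0.0006,0,0,0,0.008,0.04],[0.0001,-0.0007,0,0,0,0.009,0.04],[0.0001,-0.0008,0,0,0,0.011,0.04],[0.0001,-0.001,0,0,0,0.013,0.04],[0.0001,-0.0011,0,0,0,0.015,0.04],[0.0002,-0.0012,0,0,0,0.016,0.04]]]'>/dev/null; python3 avg.py sel
```

```text
[2.2 2.1 2.9 1.7] [-0.63  2.21 -0.68]
r 0.0765 ang 142.36 head -29.92 Ftool x -0.73 y 1.69 z -0.31 t 36.3 [ 0.37  0.1  -0.35  2.03  0.04  1.02 -2.1 ]
```

Not there yet; it was noise. I'll continue.

```bash
python3 -m crank '[[[0,-0.0005,0,0,0,0.007,0.04],[0,-0.0008,0,0,0,0.011,0.04],[0.0001,-0.001,0,0,0,0.013,0.04],[0.0001,-0.0012,0,0,0,0.016,0.04],[0.0001,-0.0014,0,0,0,0.019,0.04],[0.0002,-0.0016,0,0,0,0.021,0.04],[0.0002,-0.0018,0,0,0,0.024,0.04],[0.0003,-0.002,0,0,0,0.027,0.04],[0.0003,-0.002,0,0,0,0.027,0.04],[0.0003,-0.002,0,0,0,0.027,0.04]]]'>/dev/null; python3 st.py sel &&
python3 -m crank '[[[0,-0.0005,0,0,0,0.007,0.04],[0,-0.0008,0,0,0,0.011,0.04],[0.0001,-0.001,0,0,0,0.013,0.04],[0.0001,-0.0012,0,0,0,0.016,0.04],[0.0001,-0.0014,0,0,0,0.019,0.04],[0.0002,-0.0016,0,0,0,0.021,0.04],[0.0002,-0.0018,0,0,0,0.024,0.04],[0.0003,-0.002,0,0,0,0.027,0.04],[0.0003,-0.002,0,0,0,0.027,0.04],[0.0003,-0.002,0,0,0,0.027,0.04]]]'>/dev/null && python3 st.py sel &&
python3 -m crank '[[[0,-0.0005,0,0,0,0.007,0.04],[0,-0.0008,0,0,0,0.011,0.04],[0.0001,-0.001,0,0,0,0.013,0.04],[0.0001,-0.0012,0,0,0,0.016,0.04],[0.0001,-0.0014,0,0,0,0.019,0.04],[0.0002,-0.0016,0,0,0,0.021,0.04],[0.0002,-0.0018,0,0,0,0.024,0.04],[0.0003,-0.002,0,0,0,0.027,0.04],[0.0003,-0.002,0,0,0,0.027,0.04],[0.0003,-0.002,0,0,0,0.027,0.04]]]'>/dev/null && python3 st.py sel &&
python3 -m crank '[[[0,-0.0005,0,0,0,0.007,0.04],[0,-0.0008,0,0,0,0.011,0.04],[0.0001,-0.001,0,0,0,0.013,0.04],[0.0001,-0.0012,0,0,0,0.016,0.04],[0.0001,-0.0014,0,0,0,0.019,0.04],[0.0002,-0.0016,0,0,0,0.021,0.04],[0.0002,-0.0018,0,0,0,0.024,0.04],[0.0003,-0.002,0,0,0,0.027,0.04],[0.0003,-0.002,0,0,0,0.027,0.04],[0.0003,-0.002,0,0,0,0.027,0.04]]]'>/dev/null && python3 st.py sel
```

```text
r 0.0765 ang 140.85 head -31.47 Ftool x -0.35 y 2.29 z -1.47 t 37.1 [ 0.36  0.11 -0.35  2.02  0.04  1.02 -2.13]
r 0.0764 ang 139.61 head -33.04 Ftool x 0.49 y 5.45 z -1.73 t 38.0 [ 0.36  0.11 -0.35  2.02  0.04  1.02 -2.16]
```

```bash
python3 avg.py sel;
python3 -m crank '[[[0,-0.0001,0,0,0,0.002,0.04],[0,-0.0002,0,0,0,0.003,0.04],[0,-0.0003,0,0,0,0.004,0.04],[0,-0.0004,0,0,0,0.005,0.04],[0.0001,-0.0005,0,0,0,0.007,0.04],[0.0001,-0.0006,0,0,0,0.008,0.04],[0.0001,-0.0007,0,0,0,0.009,0.04],[0.0001,-0.0008,0,0,0,0.01,0.04],[0.0001,-0.0009,0,0,0,0.012,0.04],[0.0001,-0.001,0,0,0,0.013,0.04]]]'>/dev/null; python3 avg.py sel
```

```text
[5.5 5.4 5.2 6.3] [ 0.16  5.58 -2.32]
r 0.0764 ang 139.59 head -33.04 Ftool x 0.28 y 6.26 z -2.34 t 38.2 [ 0.36  0.11 -0.35  2.02  0.04  1.02 -2.16]
[7.5 6.9 8.1 7.2] [ 0.46  7.42 -2.38]
r 0.0763 ang 139.14 head -33.80 Ftool x -0.21 y 7.22 z -2.10 t 39.2 [ 0.36  0.11 -0.35  2.02  0.05  1.02 -2.18]
```

```bash
cd .;
python3 -m crank '[[[0,-0.0002,0,0,0,0.002,0.04],[0,-0.0003,0,0,0,0.004,0.04],[0,-0.0005,0,0,0,0.006,0.04],[0.0001,-0.0006,0,0,0,0.008,0.04],[0.0001,-0.0008,0,0,0,0.01,0.04],[0.0001,-0.0009,0,0,0,0.012,0.04],[0.0001,-0.0011,0,0,0,0.014,0.04],[0.0002,-0.0012,0,0,0,0.016,0.04],[0.0002,-0.0013,0,0,0,0.018,0.04],[0.0002,-0.0014,0,0,0,0.019,0.04]]]'>/dev/null; python3 avg.py sel
```

```text
[9.5 9.2 9.  8.5] [ 0.24  9.09 -3.57]
r 0.0763 ang 138.42 head -34.91 Ftool x -0.00 y 8.54 z -3.60 t 40.2 [ 0.36  0.11 -0.35  2.02  0.05  1.02 -2.2 ]
```

One slight extra press for margin, then back off and lift clear.

```bash
cd .;
python3 -m crank '[[[0,-0.0001,0,0,0,0.001,0.04],[0,-0.0002,0,0,0,0.002,0.04],[0,-0.0003,0,0,0,0.003,0.04],[0,-0.0004,0,0,0,0.004,0.04],[0,-0.0005,0,0,0,0.005,0.04],[0,-0.0005,0,0,0,0.006,0.04],[0,-0.0005,0,0,0,0.006,0.04],[0,-0.0005,0,0,0,0.006,0.04],[0,-0.0005,0,0,0,0.006,0.04],[0,-0.0005,0,0,0,0.006,0.04]]]'>/dev/null; python3 avg.py sel
python3 -m crank '[[[0,0.003,0,0,0,0,0.04],[0,0.006,0,0,0,0,0.04],[0,0.009,0,0,0,0,0.04],[0,0.01,0,0,0,0,0.04],[0,0.01,-0.01,0,0,0,0.04],[0,0.01,-0.025,0,0,0,0.04],[0,0.01,-0.045,0,0,0,0.04],[0,0.01,-0.065,0,0,0,0.04],[0,0.01,-0.085,0,0,0,0.04],[0,0.01,-0.1,0,0,0,0.04]]]'>/dev/null
python3 -m crank '[[[0,0,-0.02,0,0,0,0.04],[0,0,-0.04,0,0,0,0.04],[0,0,-0.06,0,0,0,0.04],[0,0,-0.08,0,0,0,0.04],[0,0,-0.1,0,0,0,0.04],[0,0,-0.12,0,0,0,0.04],[0,0,-0.12,0,0,0,0.04],[0,0,-0.12,0,0,0,0.04],[0,0,-0.12,0,0,0,0.04],[0,0,-0.12,0,0,0,0.04]]]'>/dev/null
python3 - <<'E'
from st import *
from station import cams
s=report("sel")
c=cams.camera("scene");a=c["frame"][150:370,190:420];cv2.imwrite("pics/a5.png",cv2.resize(a,None,fx=2.6,fy=2.6)[:,:,::-1])
E
```

```text
[9.7 9.5 9.9 9.5] [ 0.43  9.66 -3.81]
r 0.0762 ang 138.18 head -35.26 Ftool x 0.45 y 9.53 z -3.71 t 41.3 [ 0.35  0.11 -0.35  2.02  0.05  1.02 -2.21]
r 0.0763 ang 144.73 head -35.18 Ftool x 0.66 y -0.57 z -0.86 t 42.9 [ 0.38 -0.06 -0.33  1.72 -0.02  1.49 -2.13]
```

View pics/a5.png

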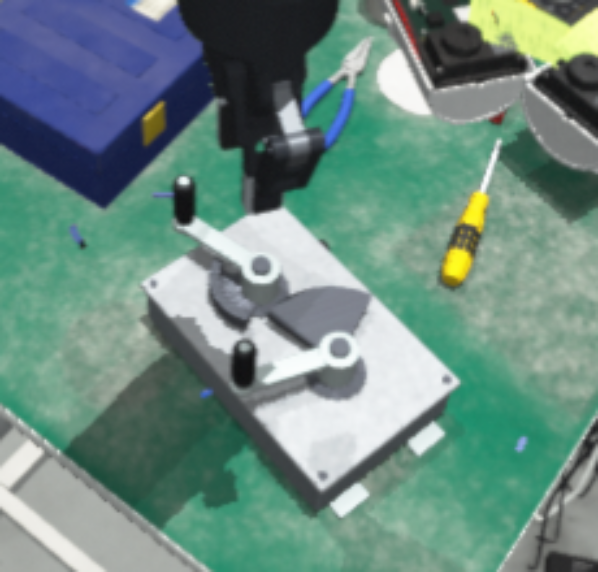

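Both levers are turned: the isolator grip is still at (185,205), the selector grip is at (244,362), and the gripper is clear above the box. Handing in.

```bash
python3 -c "
from station import ticket;print(ticket.finish_job())"
```

```text
the job is handed in; nothing more can be done
None
```

I pressed the isolator and then the selector onto their stops at about 9.6 N each and let go of both. I handed the job in at about 43 s; no verdict came back.

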